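Find the key that turns the vacuum interlock switch

TASK

One of the three steel keys standing in the rack turns the interlock lock on the metal box; nothing outside shows which. Try them until you find it, turn it clockwise (seen from above) with the key fully home until it stops, and leave it there, turned and fully home. Keys that do not turn the lock must stand fully down in the rack again at the end, in any slot, and the other fittings on the bench must be left alone.

Things in the scene. Friction and masses are not known exactly. Their poses are not given: they have to be found in the camera images.
- lock: Interlock box, plain metal, 100 x 160 x 66 mm (x, y, z), fixed to the bench; a low flanged pipe stub on its +x side reaches 80 mm from the centre. Origin at the centre of its underside; z up. A round brass lock rotor, 72 mm across and 10 mm high, stands in the middle of its top. Which key fits changes from run to run; a turned key cannot be pulled out.
- keyway (a point): Middle of the key slot, on the rotor's top face, 76 mm above the bench; y along the slot, z up, turning with the rotor. Slot 39 x 13 mm with a 3 mm lead-in. With the rotor at its start every key goes fully in (57 mm, collar on the rotor face). Judge a key only when fully home: held higher, a wrong one may turn the rotor but then cannot go home.
- rotor (a joint): Angle of the lock rotor, rad: 0 = start (slot along the box's y), growing clockwise seen from above to a stop at 1.31 (75 degrees). A wrong key is stopped hard within 0.35 (its round handle then slips in the fingers); turn it back before lifting it out. Friction about 0.08 N m; it stays where it is left. The key has about 0.15 rad of play in the slot. A black mark on the rotor and two dots on the box show both ends.
- rack: Grey plastic key rack, 60 x 220 x 65 mm (x, y, z), fixed to the bench. Origin at the centre of its underside; z up. Three slots in its top at y = -75, 0 and +75 mm, each 44 mm long (along y), 15 mm wide, 61 mm deep; each holds one key at the start, its collar resting on the top.
- key_oblong: Steel key standing blade down, 190 to 370 g. Origin on its axis at the collar's underside, z up, y along the width of blade and collar. Blade below: 34 mm wide (y), 8 mm thick (x), 57 mm long, same either way round. Above: collar plate 6 mm high, then a round upright handle 16 mm across up to 56 mm above the origin: grip it about 32 mm up. Its collar is an oblong, 22 x 48 mm (x, y).
- key_oval: Steel key exactly as key_oblong (same origin, axes, blade, collar height, handle), but its collar is an oval, 34 x 48 mm (x, y).
- key_dumbbell: Steel key exactly as key_oblong (same origin, axes, blade, collar height, handle), but its collar is dumbbell-shaped, 22 x 48 mm (x, y): two discs joined by a narrow bar.
- flange: Bystander: loose aluminium spool fitting with two flanges, 54 mm across, 60 mm high; origin at the centre of its underside.
- connector: Bystander: loose black connector block about 35 x 100 x 30 mm; origin at its underside.
- sensor: Bystander: loose black sensor cube, 45 mm, 81 mm high with its brass neck; origin at the centre of its underside.
There are look-alikes about, which are no part of the job. What is shaped like the key_oval but pink is not meant.

How it is judged (in metres and radians):
At the end, for the whole second after the job is handed in: The rotor is turned past 1.1 rad. One key stands in the lock, fully home (collar within 4 mm of the rotor face), within 6 mm of the keyway's middle; the two others stand upright in rack slots with their collars within 5 mm of the rack's top. All keys at rest (value of joint rotor above 1.1 rad and ((horizontal distance between key_oblong and keyway below 0.006 m and z of key_oblong in the frame of lock between 0.07 and 0.08 m and angle between each of key_oblong, key_oval, key_dumbbell's own z axis and vertical below 0.15 rad and angle between the y axis of key_oblong and the y axis of keyway, either way round below 0.35 rad and z of key_oval in the frame of rack between 0.059 and 0.07 m and x of key_oval in the frame of rack between -0.008 and 0.008 m and y of key_oval in the frame of rack between -0.09 and 0.09 m and z of key_dumbbell in the frame of rack between 0.059 and 0.07 m and x of key_dumbbell in the frame of rack between -0.008 and 0.008 m and y of key_dumbbell in the frame of rack between -0.09 and 0.09 m) or (horizontal distance between key_oval and keyway below 0.006 m and z of key_oval in the frame of lock between 0.07 and 0.08 m and angle between each of key_oval, key_oblong, key_dumbbell's own z axis and vertical below 0.15 rad and angle between the y axis of key_oval and the y axis of keyway, either way round below 0.35 rad and z of key_oblong in the frame of rack between 0.059 and 0.07 m and x of key_oblong in the frame of rack between -0.008 and 0.008 m and y of key_oblong in the frame of rack between -0.09 and 0.09 m and z of key_dumbbell in the frame of rack between 0.059 and 0.07 m and x of key_dumbbell in the frame of rack between -0.008 and 0.008 m and y of key_dumbbell in the frame of rack between -0.09 and 0.09 m) or (horizontal distance between key_dumbbell and keyway below 0.006 m and z of key_dumbbell in the frame of lock between 0.07 and 0.08 m and angle between each of key_dumbbell, key_oblong, key_oval's own z axis and vertical below 0.15 rad and angle between the y axis of key_dumbbell and the y axis of keyway, either way round below 0.35 rad and z of key_oblong in the frame of rack between 0.059 and 0.07 m and x of key_oblong in the frame of rack between -0.008 and 0.008 m and y of key_oblong in the frame of rack between -0.09 and 0.09 m and z of key_oval in the frame of rack between 0.059 and 0.07 m and x of key_oval in the frame of rack between -0.008 and 0.008 m and y of key_oval in the frame of rack between -0.09 and 0.09 m)) and linear speed of each of key_oblong, key_oval, key_dumbbell below 0.02 m/s); the robot touches nothing.
It fails at once if the flange is pushed away (more than 25 mm) (distance of flange from where it was at the start of the episode above 0.025 m).
It fails at once if the connector is pushed away (more than 25 mm) (distance of connector from where it was at the start of the episode above 0.025 m).
It fails at once if the sensor is pushed away (more than 25 mm) (distance of sensor from where it was at the start of the episode above 0.025 m).
It also fails if it takes over 72 s, if anything falls off the work surface, if the arm or the gripper's body presses on something with over 40 N, if the wrist force passes 120 N, or if a joint passes its speed limit or range.

ROBOT

A 6-joint arm with a two-finger parallel gripper is mounted at the origin on the work surface. World frame = base frame: x ahead of the robot, y to its left, z up, the work surface at z = 0. Lengths are in m, angles in degrees, forces in N, time in s.
With the tool pointing down it reaches from about 0.4 to 0.825 m from the base axis. Payload 7 kg.
Tool frame: the origin (TCP) lies at the very end of the fingers, on their centre line; the grasp point (between the pads) lies 19 mm behind it; z points along the fingers, y is the direction in which the jaws open and shut (so a half turn about z gives the same grasp; the last joint's range is limited). The gripper opens to 88 mm and grips with 3 to 60 N. Pads are 19 mm wide; open, the fingers measure 130 mm over their backs; the gripper's body (78 mm by 193 mm) begins 47 mm behind the grasp point.
Start: joints at [-52.076, 20.546, 0.682, 0, -70.136, -16.507], TCP at [0.246, -0.628, 0.187] pointing down, gripper open.
Joint ranges: [-176.03, 176.03], [-82.01, 121.73], [-58.28, 71.71], [-173.87, 95.51], [-174.79, -0.11], [-173.66, 173.66]. Speed limits (degrees/s): [136.94, 136.94, 172.46, 180, 180, 180].

INTERFACE

Orientations are given as [roll, pitch, yaw] about the fixed x, y, z axes, in that order (R = Rz(yaw) Ry(pitch) Rx(roll)).
In Python, from plant import telemetry, snapshot, calibration, workorder gives the robot as it stands. The module is installed in compiled form; this text tells all that it offers.
- The arm moves only by the tool step_arm, never from a script. Its argument "plan" is text: rows parted by semicolons, each of 7 numbers parted by spaces: the finger opening in cm, from 0 to 8.76, then the shift along the tool's x, y, z in cm, then the turn, a rotation vector about the tool's x, y, z in degrees. A call has 1 to 12 rows; each row shifts and turns the commanded pose from where the row before left it, along the tool's axes as they then stand; what a row does not reach is not made up. A row lasts 1/12 s, in which the tool goes at most 41.7 mm and 7.16 degrees, less where a joint would pass 70% of its speed; a pose out of reach is approached as far as the arm can. A call with a gripper value outside its range is refused whole. The fingers move at their own pace and stop on an object; the grip force is fixed at half the most. Time passes only in rows, so rows that do not move let the fingers close. It gives the time, the measured TCP pose, the force and the opening at its end, in the units of the state.
- telemetry.get_obs(): the state, without advancing time (a new reading comes with each control period).
- snapshot(name): name is "scene" or "top" or "wrist"; returns the picture (480x640x3 uint8, blue, green, red); there is no depth.
- calibration(name): a dict with "K" (3x3 intrinsics, pixels), "k1" (the pictures are not rectified: a ray, as slopes to the right and down, at radius r is drawn at 1 + k1 r^2 times it, then the intrinsics apply), "camera_from_world" (4x4, takes a point from world to camera coordinates). Camera axes: x right, y up, looking along -z (the intrinsics and any distortion apply to the point x, -y, -z); pixel columns grow to the right and rows downward; lengths in m; the calibration is good to about 2 mm. A picture is of the moment at which its call begins: read the wrist's pose just before it. calibration takes no time and is no camera call; for the wrist camera it gives the pose at the moment of the call.
- workorder.close_job(): hands the job in, once; it reports no verdict.
The state is a dict: "clock": time; "joint_pos": joint angles; "qvel": joint speeds; "tau": joint torques, N m; "tool_pos": TCP position; "orientation": TCP orientation; "force": force on the tool from outside, world axes, zero at the start; "moment": the same for the moment, N m; "opening": finger opening in m.
Only numpy, scipy, OpenCV 4.12 (cv2) and the standard library are available. Lean on these libraries where they do the work, as an engineer would, in place of code of your own. Each camera call takes 0.05 s, during which the arm holds its last target.

## Working session

There is one attempt and no reset: what is moved stays moved. The work goes in short steps, Python scripts to look and compute and a tool call to move; the robot and the scene stay as the last step left them, time stands still between calls to the robot, and variables do not carry over. Pictures are saved under pics/ and viewed, and the job is handed in when it is done.

Besides the shell and the picture viewer there is one more tool, called by a JSON object that holds its "name" and its "arguments". step_arm: Moves the arm, as the interface text tells. Its arguments: {"type":"object","properties":{"plan":{"type":"string"}},"required":["plan"]}

```bash
mkdir -p pics; ls; python3 - <<'E'
from plant import telemetry, snapshot, calibration
import cv2,numpy as np
np.set_printoptions(precision=4,suppress=True)
print(telemetry.get_obs())
for n in ("scene","top","wrist"):
    c=calibration(n); cv2.imwrite(f"pics/{n}0.png",snapshot(n)); print(n,c)
E
```

```text
pics
{'clock': 0.0, 'joint_pos': array([-52.0747,  20.5917,   0.6341,  -0.0208, -70.1335, -16.5071]), 'qvel': array([-0.0888,  0.0874,  0.0295,  0.0372,  0.0032, -0.0654]), 'tau': array([ -0.0008, -58.2714,  29.3061,   6.9969,   0.0069,  -0.0002]), 'tool_pos': array([ 0.2463, -0.6279,  0.1863]), 'orientation': array([ 179.907 ,   -0.0071, -158.5889]), 'force': array([ 0.7688,  0.2016, -0.2535]), 'moment': array([ 0.017 , -0.0351, -0.0103]), 'opening': 0.0880065421984594}
scene {'K': array([[491.3549,   0.    , 320.7362],
       [  0.    , 491.3549, 230.0538],
       [  0.    ,   0.    ,   1.    ]]), 'k1': 0.02499893784869112, 'camera_from_world': array([[-0.0849,  0.9963, -0.0109,  0.0578],
       [-0.8415, -0.0659,  0.5362,  0.4677],
       [ 0.5335,  0.0547,  0.844 , -1.176 ],
       [ 0.    ,  0.    ,  0.    ,  1.    ]])}
top {'K': array([[494.8754,   0.    , 325.0707],
       [  0.    , 494.8754, 234.5362],
       [  0.    ,   0.    ,   1.    ]]), 'k1': -0.09369023570550829, 'camera_from_world': array([[ 0.0129, -0.9998,  0.0123, -0.0052],
       [ 0.9885,  0.0146,  0.1502, -0.6237],
       [-0.1504,  0.0102,  0.9886, -0.9928],
       [ 0.    ,  0.    ,  0.    ,  1.    ]])}
wrist {'K': array([[406.6232,   0.    , 317.9487],
       [  0.    , 406.6232, 241.6443],
       [  0.    ,   0.    ,   1.    ]]), 'k1': 0.0011658669843512713, 'camera_from_world': array([[-0.3653,  0.9309,  0.0031,  0.6748],
       [-0.8909, -0.3486, -0.2913,  0.0369],
       [-0.2701, -0.1092,  0.9566, -0.3919],
       [ 0.    ,  0.    ,  0.    ,  1.    ]])}
```

View pics/scene0.png

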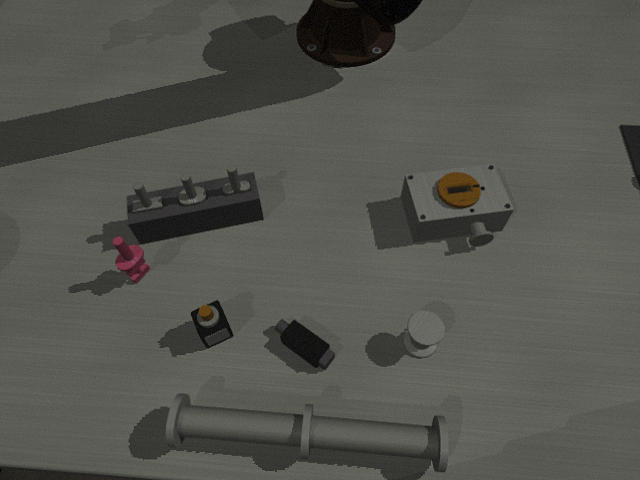

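View pics/top0.png

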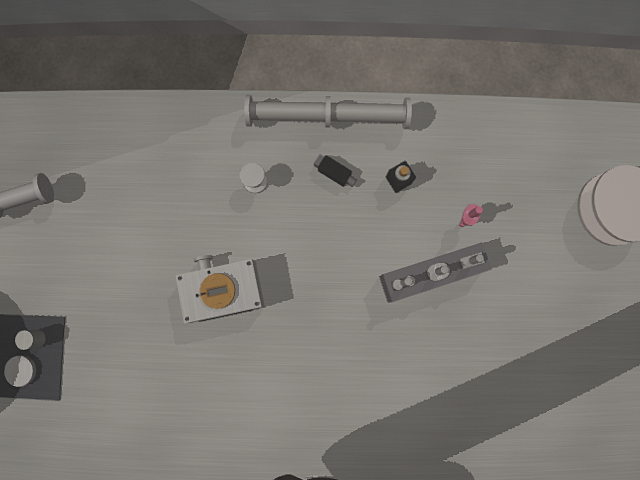

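View pics/wrist0.png

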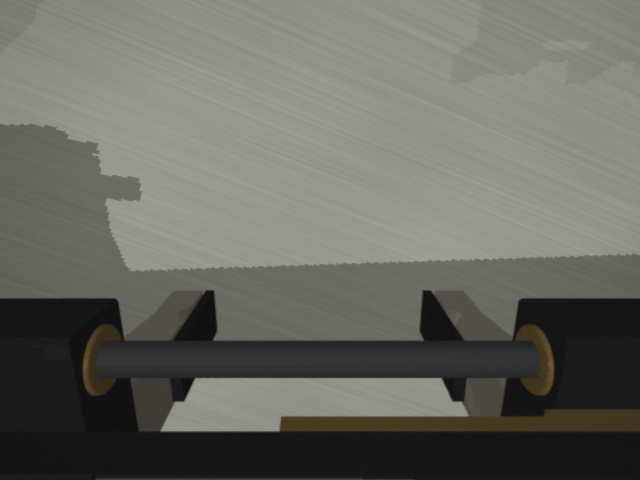

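Both fixed views show the rack at the −y side with three keys, and the lock at the +y side. The pink decoy stands beside the rack. I'll enlarge these.

```bash
python3 - <<'E'
import cv2,numpy as np
def crop(n,x,y,w,h,s,out):
    im=cv2.imread(f"pics/{n}.png")[y:y+h,x:x+w]
    im=cv2.convertScaleAbs(im,alpha=1.6)
    cv2.imwrite(f"pics/{out}.png",cv2.resize(im,None,fx=s,fy=s,interpolation=cv2.INTER_CUBIC))
crop("top0",370,220,150,100,5,"c1");crop("top0",165,240,120,90,6,"c2")
crop("scene0",115,155,160,100,5,"c3");crop("scene0",390,155,133,100,6,"c4")
E
```

```text
(no output)
```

View pics/c1.png

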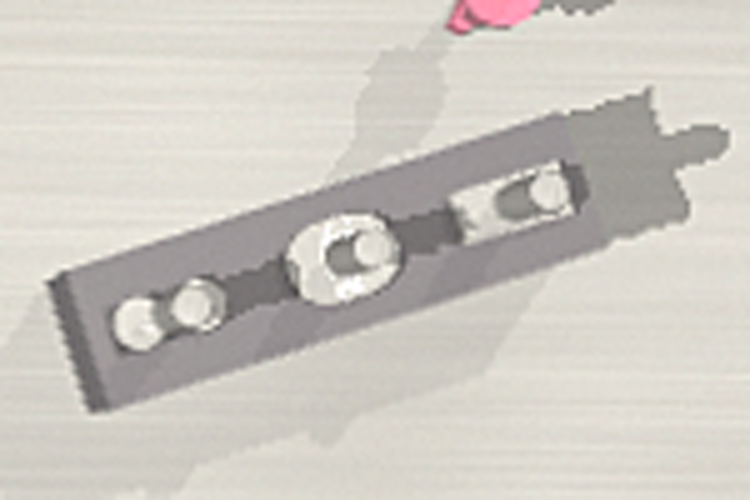

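View pics/c2.png

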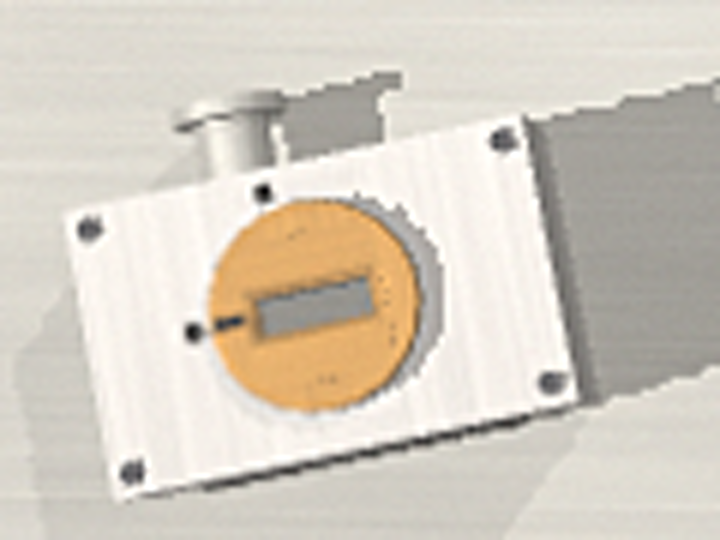

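View pics/c3.png

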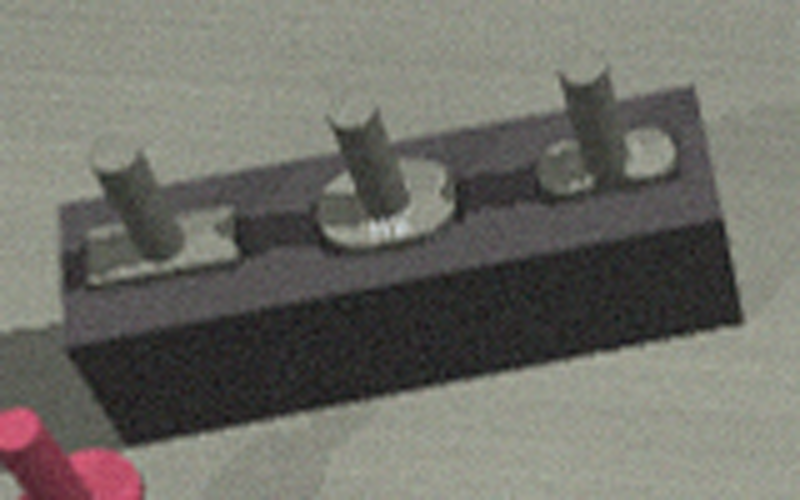

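View pics/c4.png

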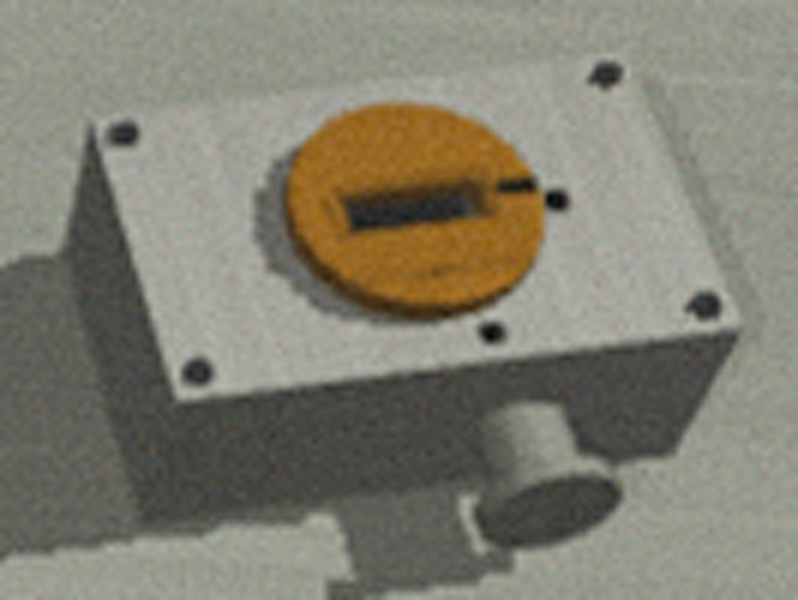

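```bash
cat > h.py <<'E'
import cv2,numpy as np
from plant import telemetry,snapshot,calibration
np.set_printoptions(precision=4,suppress=True)
from scipy.optimize import least_squares
def ray(c,uv):
    K=c["K"];q=np.array([(uv[0]-K[0,2])/K[0,0],(uv[1]-K[1,2])/K[1,1]])
    p=q.copy()
    for _ in range(20): p=q/(1+c["k1"]*(p@p))
    T=c["camera_from_world"];R=T[:3,:3]
    o=-R.T@T[:3,3]; d=R.T@np.array([p[0],-p[1],-1]); return o,d/np.linalg.norm(d)
def proj(c,P):
    T=c["camera_from_world"];p=T[:3,:3]@np.asarray(P)+T[:3,3]
    s=np.array([p[0],-p[1]])/-p[2]; s=s*(1+c["k1"]*(s@s)); K=c["K"]
    return np.array([K[0,0]*s[0]+K[0,2],K[1,1]*s[1]+K[1,2]])
def tri(obs):
    A=np.zeros((3,3));b=np.zeros(3)
    for c,uv in obs:
        o,d=ray(c,uv);M=np.eye(3)-np.outer(d,d);A+=M;b+=M@o
    P=np.linalg.solve(A,b)
    return P,[np.linalg.norm(proj(c,P)-uv).round(2) for c,uv in obs]
def onz(c,uv,z):
    o,d=ray(c,uv);return o+d*(z-o[2])/d[2]
def cp(p,off,s): return np.array([off[0]+(p[0]+.5)/s-.5,off[1]+(p[1]+.5)/s-.5])
def crop(im,x,y,w,h,s,out,a=1.6):
    im=cv2.convertScaleAbs(im[y:y+h,x:x+w],alpha=a)
    cv2.imwrite(f"pics/{out}.png",cv2.resize(im,None,fx=s,fy=s,interpolation=cv2.INTER_CUBIC))
E
python3 - <<'E'
from h import *
t=calibration("top");s=calibration("scene")
pts={"hD":((195,303),(583,75)),"hO":((378,245),(355,115)),"hB":((551,188),(120,152)),
"rFL":((68,272),(722,220)),"rBL":((107,408),(692,88)),"rFR":((568,114),(70,348)),"rBR":((607,247),(60,205))}
for k,(a,b) in pts.items():
    A=cp(a,(370,220),5);B=cp(b,(115,155),5)
    z=.121 if k[0]=='h' else .065
    print(k,*tri([(t,A),(s,B)]),onz(t,A,z)[:2],onz(s,B,z)[:2])
pts={"lFL":((67,213),(740,330)),"lFR":((523,115),(178,402)),"lBR":((580,402),(90,123)),"lBL":((118,497),(625,60)),"slot":((315,305),(415,204)),"rot":((316,305),(415,206)),"pin":((263,193),(491,332)),"dot":((194,331),(557,200)),
"s1":((257,297),(490,212)),"s2":((368,277),(350,232)),"s3":((374,310),(340,190)),"s4":((262,337),(478,178))}
for k,(a,b) in pts.items():
    A=cp(a,(165,240),6);B=cp(b,(390,155),6)
    z=.066 if k[0] in 'lpd' else .076
    print(k,*tri([(t,A),(s,B)]),onz(t,A,z)[:2],onz(s,B,z)[:2])
E
```

```text
hD [ 0.5257 -0.159   0.1176] [np.float64(0.05), np.float64(0.06)] [ 0.5255 -0.1585] [ 0.5284 -0.1579]
hO [ 0.5488 -0.2301  0.1188] [np.float64(0.55), np.float64(0.68)] [ 0.5488 -0.2307] [ 0.5505 -0.2281]
hB [ 0.5717 -0.2993  0.1218] [np.float64(0.28), np.float64(0.36)] [ 0.5719 -0.3001] [ 0.5711 -0.2992]
rFL [ 0.5412 -0.1169  0.0629] [np.float64(0.1), np.float64(0.12)] [ 0.541  -0.1164] [ 0.5427 -0.1167]
rBL [ 0.4861 -0.1342  0.0647] [np.float64(0.93), np.float64(1.07)] [ 0.4858 -0.1322] [ 0.4864 -0.136 ]
rFR [ 0.6092 -0.3263  0.0619] [np.float64(0.76), np.float64(1.01)] [ 0.6092 -0.3269] [ 0.6111 -0.323 ]
rBR [ 0.554  -0.3426  0.0649] [np.float64(0.46), np.float64(0.58)] [ 0.5537 -0.3416] [ 0.5541 -0.3435]
lFL [0.5324 0.3089 0.0646] [np.float64(0.02), np.float64(0.03)] [0.5323 0.3084] [0.5334 0.3084]
lFR [0.5686 0.1536 0.0649] [np.float64(0.14), np.float64(0.18)] [0.5684 0.1532] [0.5693 0.1537]
lBR [0.4716 0.1308 0.0638] [np.float64(0.1), np.float64(0.12)] [0.4716 0.1308] [0.4734 0.1303]
lBL [0.4368 0.2869 0.0646] [np.float64(0.18), np.float64(0.22)] [0.4368 0.2861] [0.438  0.2867]
slot [0.5023 0.2201 0.074 ] [np.float64(0.01), np.float64(0.01)] [0.5023 0.2197] [0.5039 0.2195]
rot [0.5024 0.2201 0.0731] [np.float64(0.08), np.float64(0.09)] [0.5023 0.2194] [0.5046 0.2195]
pin [0.5402 0.2404 0.0673] [np.float64(0.24), np.float64(0.31)] [0.5403 0.2412] [0.5393 0.2403]
dot [0.493  0.2621 0.0678] [np.float64(0.11), np.float64(0.14)] [0.4931 0.2627] [0.4916 0.2624]
s1 [0.5046 0.24   0.0753] [np.float64(0.19), np.float64(0.24)] [0.5046 0.2394] [0.5052 0.2402]
s2 [0.5121 0.2024 0.0721] [np.float64(0.25), np.float64(0.31)] [0.512  0.2022] [0.5151 0.2009]
s3 [0.5009 0.1992 0.0765] [np.float64(0.21), np.float64(0.26)] [0.5009 0.1997] [0.5005 0.1989]
s4 [0.4913 0.2381 0.0735] [np.float64(0.19), np.float64(0.23)] [0.4912 0.2372] [0.4933 0.2377]
```

```bash
cat >> h.py <<'E'
from scipy.spatial.transform import Rotation as Ro
def plan(target,yaw,n,op,start=None):
    """rows from measured pose to target position, tool down with yaw"""
    o=telemetry.get_obs(); p=np.array(o["tool_pos"]);R=Ro.from_euler("xyz",o["orientation"],degrees=True)
    R1=Ro.from_euler("xyz",[180,0,yaw],degrees=True)
    rv=(R.inv()*R1).as_rotvec(); d=(np.asarray(target)-p)
    rows=[];Rc=R;pc=p.copy()
    for i in range(n):
        want=p+d*(i+1)/n
        s=np.round(Rc.inv().apply(want-pc)*100,2); w=np.round(np.degrees(rv/n),1)
        pc=pc+Rc.apply(s/100);Rc=Rc*Ro.from_rotvec(np.radians(w))
        rows.append(" ".join(f"{v:g}" for v in [op,*s,*w]))
    print("; ".join(rows)); print("end",pc,Rc.as_euler("xyz",degrees=True))
E
python3 - <<'E'
from h import *
plan([.5717,-.2997,.195],-72,13,8.5)
E
```

```text
8.5 -3.25 1.44 -0.06 0 0 -6.7; 8.5 -3.4 1.05 -0.07 0 0 -6.7; 8.5 -3.5 0.64 -0.06 0 0 -6.7; 8.5 -3.54 0.23 -0.06 0 0 -6.7; 8.5 -3.56 -0.18 -0.07 0 0 -6.7; 8.5 -3.5 -0.6 -0.06 0 0 -6.7; 8.5 -3.41 -1 -0.06 0 0 -6.7; 8.5 -3.28 -1.39 -0.07 0 0 -6.7; 8.5 -3.08 -1.77 -0.06 0 0 -6.7; 8.5 -2.86 -2.11 -0.06 0 0 -6.7; 8.5 -2.6 -2.43 -0.07 0 0 -6.7; 8.5 -2.29 -2.72 -0.06 0 0 -6.7; 8.5 -1.96 -2.97 -0.07 0 0 -6.7
end [ 0.5717 -0.2997  0.195 ] [179.9896   0.0681 -71.4873]
```

{"name": "step_arm", "arguments": {"plan": "8.5 -3.25 1.44 -0.06 0 0 -6.7; 8.5 -3.4 1.05 -0.07 0 0 -6.7; 8.5 -3.5 0.64 -0.06 0 0 -6.7; 8.5 -3.54 0.23 -0.06 0 0 -6.7; 8.5 -3.56 -0.18 -0.07 0 0 -6.7; 8.5 -3.5 -0.6 -0.06 0 0 -6.7; 8.5 -3.41 -1 -0.06 0 0 -6.7; 8.5 -3.28 -1.39 -0.07 0 0 -6.7; 8.5 -3.08 -1.77 -0.06 0 0 -6.7; 8.5 -2.86 -2.11 -0.06 0 0 -6.7; 8.5 -2.6 -2.43 -0.07 0 0 -6.7; 8.5 -2.29 -2.72 -0.06 0 0 -6.7"}}

```text
clock: 1.15
tool_pos: [0.5477, -0.3237, 0.1948]
orientation: [180.0, 0.0, -77.8]
force: [0.2, -0.3, 0.6]
opening: 0.0847
```

{"name": "step_arm", "arguments": {"plan": "8.5 -1.96 -2.97 -0.07 0 0 -6.7; 8.5 0 0 0 0 0 0; 8.5 0 0 0 0 0 0"}}

```text
clock: 1.4
tool_pos: [0.5729, -0.2983, 0.1949]
orientation: [180.0, 0.0, -71.3]
force: [0.5, 0.3, -0.3]
opening: 0.0853
```

```bash
python3 - <<'E'
from h import *
print(telemetry.get_obs())
c=calibration("wrist");cv2.imwrite("pics/w1.png",cv2.convertScaleAbs(snapshot("wrist"),alpha=1.4))
import pickle;pickle.dump(c,open("w1.pkl","wb"))
for P in [(.5717,-.2997,.121),(.5493,-.2298,.121),(.526,-.1585,.121),(.5717,-.2997,.071)]: print(proj(c,P))
plan([.5717,-.2997,.195],-72,1,8.5)
E
```

```text
{'clock': 1.4, 'joint_pos': array([-10.2342,  17.6166,  -2.5656,  -0.0101, -69.8739,  28.9179]), 'qvel': array([-2.278 , -0.7777, -0.8871,  0.1918, -0.1419, -1.0576]), 'tau': array([  1.4659, -53.8933,  29.8997,   6.9545,   0.1626,   0.3014]), 'tool_pos': array([ 0.5729, -0.2983,  0.1949]), 'orientation': array([179.9555,   0.0354, -71.3198]), 'force': array([ 0.4579,  0.3217, -0.3072]), 'moment': array([-0.0242,  0.2043, -0.048 ]), 'opening': 0.08531120542330631}
[320.456  236.3299]
[318.6922 330.6133]
[317.6667 414.1258]
[320.0587 219.0345]
8.5 0.04 0.05 -0 0.1 0 0.6
end [ 0.5717 -0.2997  0.195 ] [-179.9524    0.0363  -72.0435]
```

View pics/w1.png

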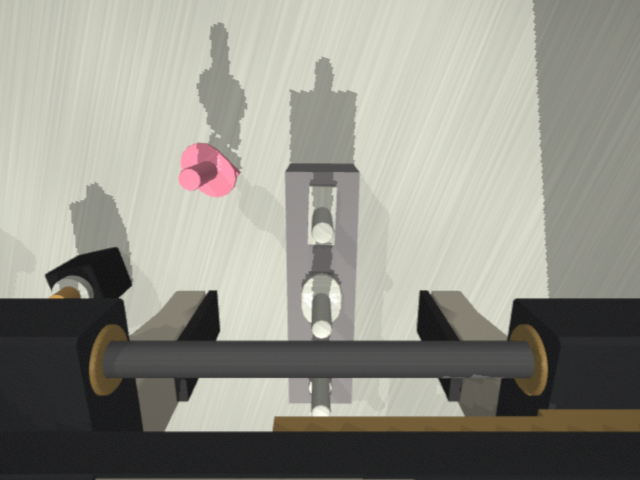

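```bash
python3 - <<'E'
from h import *
import pickle;c=pickle.load(open("w1.pkl","rb"))
im=cv2.imread("pics/w1.png");crop(im,280,160,90,270,3,"w1c",1.0)
for uv in [(322,232),(321,328),(320.5,412)]: print(onz(c,uv,.121))
print("cam",-c["camera_from_world"][:3,:3].T@c["camera_from_world"][:3,3])
E
```

```text
[ 0.5717 -0.303   0.121 ]
[ 0.5484 -0.2324  0.121 ]
[ 0.5245 -0.1612  0.121 ]
cam [ 0.5989 -0.3742  0.392 ]
```

View pics/w1c.png

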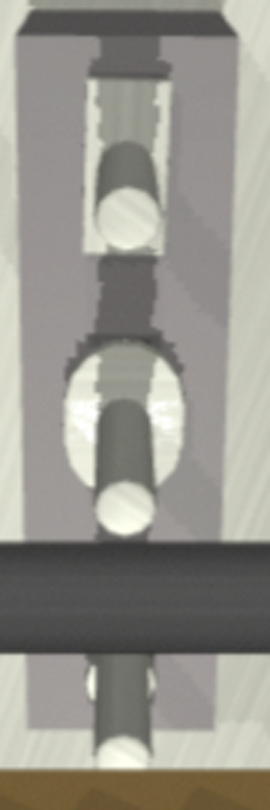

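{"name": "step_arm", "arguments": {"plan": "8.5 0.2 0.05 2.3 0 0 0.4; 8.5 0 0 3.1 0 0 0; 8.5 0 0 3.1 0 0 0; 8.5 0 0 2.2 0 0 0; 8.5 0 0 1.0 0 0 0; 8.5 0 0 0 0 0 0"}}

```text
clock: 1.95
tool_pos: [0.5696, -0.3025, 0.076]
orientation: [179.8, 0.1, -72.0]
force: [-0.7, 0.3, 0.1]
opening: 0.0849
```

```bash
python3 - <<'E'
from h import *
o=telemetry.get_obs();print(o["tool_pos"],o["orientation"],o["force"])
cv2.imwrite("pics/w2.png",cv2.convertScaleAbs(snapshot("wrist"),alpha=1.4))
E
```

```text
[ 0.5696 -0.3025  0.076 ] [179.7671   0.148  -72.009 ] [-0.7487  0.2811  0.077 ]
```

View pics/w2.png

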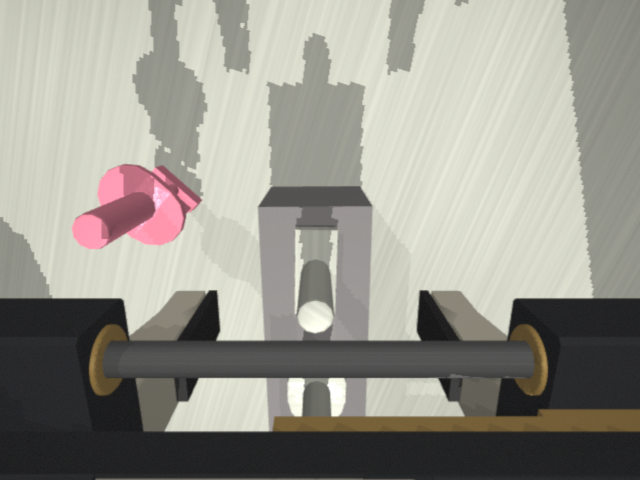

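```bash
python3 - <<'E'
from h import *
o=telemetry.get_obs();print(o["tool_pos"],o["orientation"])
c=calibration("wrist")
print(onz(c,(315.5,318),.121),onz(c,(316,227),.071), proj(c,np.array(o["tool_pos"])))
k=onz(c,(315.5,318),.121)
plan([k[0],k[1],.078],-72,1,8.5)
E
```

```text
[ 0.571  -0.3029  0.0782] [179.9025   0.0343 -71.9666]
[ 0.572  -0.3018  0.121 ] [ 0.5801 -0.3267  0.071 ] [318.3145 277.8623]
8.5 -0.07 -0.13 0.02 0.1 0 0
end [ 0.5721 -0.3018  0.078 ] [-179.9975    0.0343  -71.9666]
```

{"name": "step_arm", "arguments": {"plan": "8.5 -0.07 -0.12 0 0 0 0; 0 0 0 0 0 0 0; 0 0 0 0 0 0 0; 0 0 0 0 0 0 0; 0 0 0 0 0 0 0; 0 0 0 0 0 0 0; 0 0 0 0 0 0 0; 0 0 0 0 0 0 0"}}

```text
clock: 2.67
tool_pos: [0.573, -0.301, 0.0786]
orientation: [-180.0, -0.0, -71.9]
force: [0.9, -0.5, -0.4]
opening: 0.044
```

{"name": "step_arm", "arguments": {"plan": "0 0 0 0 0 0 0; 0 0 0 0 0 0 0; 0 0 0 0 0 0 0; 0 0 0 0 0 0 0; 0 0 0 0 0 0 0; 0 0 0 0 0 0 0; 0 0 0 0 0 0 0; 0 0 0 0 0 0 0"}}

```text
clock: 3.33
tool_pos: [0.5728, -0.301, 0.0786]
orientation: [180.0, 0.0, -71.9]
force: [-0.8, -0.5, -0.0]
opening: 0.0132
```

{"name": "step_arm", "arguments": {"plan": "0 0 0 0 0 0 0; 0 0 0 0 0 0 0"}}

```text
clock: 3.5
tool_pos: [0.5728, -0.301, 0.0785]
orientation: [180.0, 0.0, -71.9]
force: [-1.2, -0.7, 0.1]
opening: 0.0135
```

```bash
python3 - <<'E'
from h import *
o=telemetry.get_obs();print(o["opening"],o["tool_pos"])
cv2.imwrite("pics/w3.png",cv2.convertScaleAbs(snapshot("wrist"),alpha=1.4))
E
```

```text
0.013500821360767416 [ 0.5728 -0.301   0.0785]
```

View pics/w3.png

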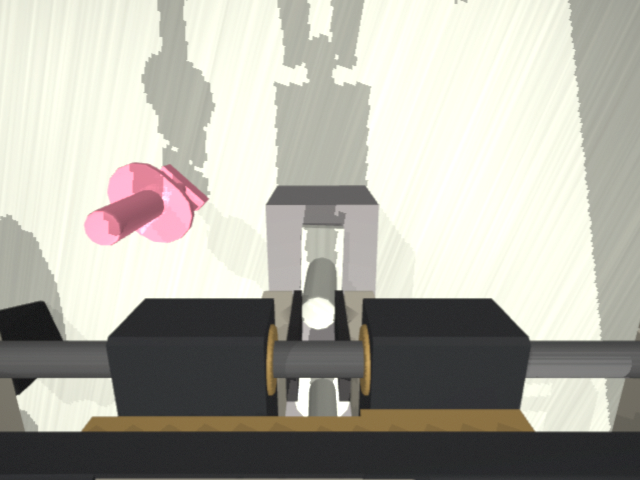

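{"name": "step_arm", "arguments": {"plan": "0 0 0 -0.5 0 0 0; 0 0 0 -1.5 0 0 0; 0 0 0 -2.5 0 0 0; 0 0 0 -3 0 0 0; 0 0 0 -3 0 0 0; 0 0 0 -2.5 0 0 0; 0 0 0 -1.2 0 0 0; 0 0 0 0 0 0 0"}}

```text
clock: 4.22
tool_pos: [0.5745, -0.3015, 0.224]
orientation: [-179.7, -0.2, -71.9]
force: [1.3, -0.5, -1.7]
opening: 0.0132
```

```bash
python3 - <<'E'
from h import *
o=telemetry.get_obs();print(o)
cv2.imwrite("pics/w4.png",cv2.convertScaleAbs(snapshot("wrist"),alpha=1.4))
cv2.imwrite("pics/s4.png",cv2.convertScaleAbs(snapshot("scene"),alpha=1.4))
plan([.5025,.220,.22],-77.1,14,0)
E
```

```text
{'clock': 4.2167, 'joint_pos': array([-10.4743,  16.7562,   0.0049,   0.0324, -72.9294,  28.5959]), 'qvel': array([ 0.0055,  2.1109, -4.0507, -1.3321,  2.9862, -0.0056]), 'tau': array([  0.0932, -53.7467,  30.4645,   7.2158,  -0.6018,  -0.0017]), 'tool_pos': array([ 0.5745, -0.3015,  0.224 ]), 'orientation': array([-179.7344,   -0.1801,  -71.8694]), 'force': array([ 1.325 , -0.4992, -1.6776]), 'moment': array([-0.0065,  0.0186,  0.0071]), 'opening': 0.013207484364851587}
0 -3.69 -0.68 0 0 0 0.4; 0 -3.69 -0.65 0 0 0 0.4; 0 -3.7 -0.63 0 0 0 0.4; 0 -3.71 -0.6 0 0 0 0.4; 0 -3.7 -0.58 0 0 0 0.4; 0 -3.71 -0.55 0 0 0 0.4; 0 -3.72 -0.53 0 0 0 0.4; 0 -3.72 -0.49 0 0 0 0.4; 0 -3.72 -0.48 0.01 0 0 0.4; 0 -3.72 -0.44 -0 0 0 0.4; 0 -3.73 -0.42 -0 0 0 0.4; 0 -3.73 -0.4 -0 0 0 0.4; 0 -3.74 -0.37 -0 0 0 0.4; 0 -3.73 -0.34 -0 0 0 0.4
end [0.5025 0.22   0.22  ] [179.9826   0.0629 -77.4939]
```

View pics/w4.png

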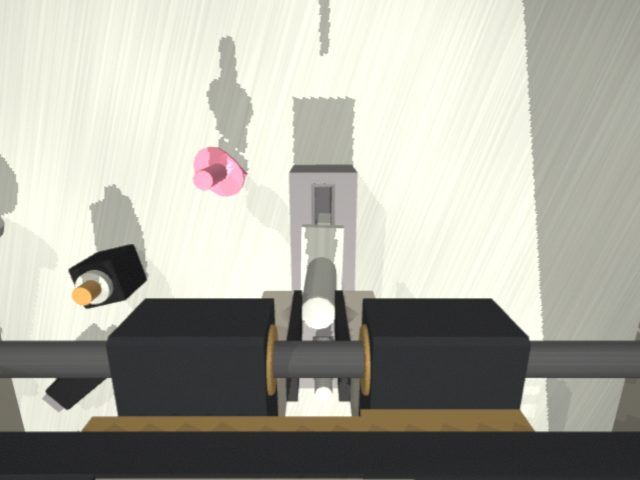

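View pics/s4.png

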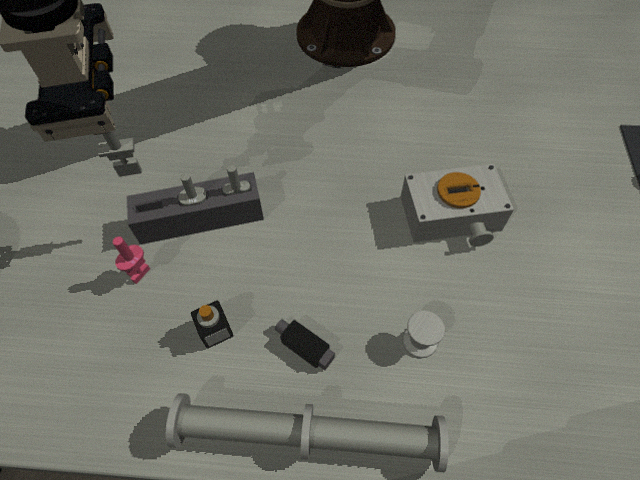

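{"name": "step_arm", "arguments": {"plan": "0 -1.7 -0.35 0 0 0 0.4; 0 -3.2 -0.6 0 0 0 0.4; 0 -3.7 -0.63 0 0 0 0.4; 0 -3.71 -0.6 0 0 0 0.4; 0 -3.7 -0.58 0 0 0 0.4; 0 -3.71 -0.55 0 0 0 0.4; 0 -3.72 -0.53 0 0 0 0.4; 0 -3.72 -0.49 0 0 0 0.4; 0 -3.72 -0.48 0 0 0 0.4; 0 -3.72 -0.44 0 0 0 0.4; 0 -3.73 -0.42 0 0 0 0.4; 0 -3.73 -0.4 0 0 0 0.4"}}

```text
clock: 5.32
tool_pos: [0.5151, 0.1217, 0.2183]
orientation: [179.8, -0.0, -76.7]
force: [0.1, 0.1, -2.3]
opening: 0.0136
```

{"name": "step_arm", "arguments": {"plan": "0 -3.7 -0.37 0 0 0 0.4; 0 -3.2 -0.34 0 0 0 0; 0 -2.2 -0.2 0 0 0 0; 0 -0.7 -0.1 0 0 0 0; 0 0 0 0 0 0 0; 0 0 0 0 0 0 0"}}

```text
clock: 5.82
tool_pos: [0.5037, 0.2177, 0.2188]
orientation: [179.8, -0.1, -77.0]
force: [-1.1, -0.4, -1.6]
opening: 0.0137
```

```bash
python3 - <<'E'
from h import *
o=telemetry.get_obs();print(o["tool_pos"],o["orientation"],o["force"])
c=calibration("wrist");im=snapshot("wrist")
cv2.imwrite("pics/w5.png",cv2.convertScaleAbs(im,alpha=1.4))
import pickle;pickle.dump(c,open("w5.pkl","wb"))
plan([.5025,.220,.22],-77.1,1,0)
E
```

```text
[0.5037 0.2177 0.2188] [179.8313  -0.0784 -77.0351] [-1.0801 -0.4427 -1.6337]
0 -0.3 0.08 -0.08 0.1 -0.1 0
end [0.5025 0.22   0.22  ] [179.965    0.0366 -77.0879]
```

View pics/w5.png

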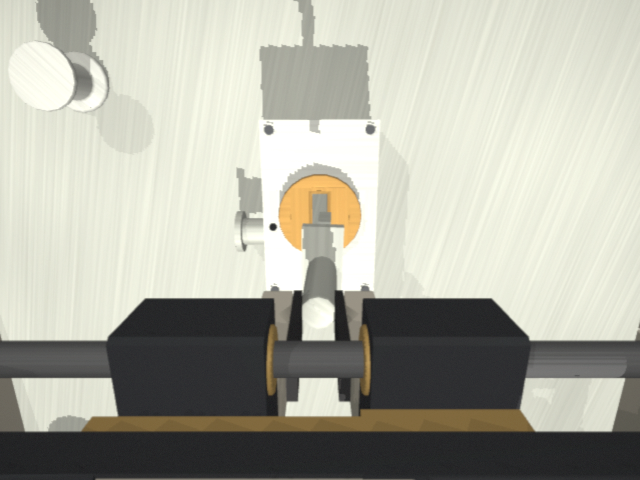

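```bash
python3 - <<'E'
from h import *
import pickle;c=pickle.load(open("w5.pkl","rb"))
im=cv2.imread("pics/w5.png");crop(im,255,110,130,220,3.6,"w5c",.9)
for P in [(.5025,.22,.076),(.5037,.2177,.2188-.013+.056)]: print(proj(c,P))
print(onz(c,(319.5,310),.262),onz(c,(320,215),.076))
ctr=np.array([.5025,.22,.076]);y=np.array([-np.sin(np.radians(12.9)),np.cos(np.radians(12.9)),0]);x=np.array([y[1],-y[0],0])
for s in (1,-1): print("rotor ends",proj(c,ctr+.036*s*x),proj(c,ctr+.036*s*y),"slot end",proj(c,ctr+.0195*s*y))
for a in (1,-1):
  for b in (1,-1): print(a,b,proj(c,ctr+a*.05*x+b*.08*y-[0,0,.01]))
E
```

```text
[318.5002 218.03  ]
[318.805  316.5273]
[0.5041 0.2146 0.262 ] [0.5018 0.2171 0.076 ]
rotor ends [276.574  218.0041] [318.43   257.6434] slot end [318.4617 239.7779]
rotor ends [360.3991 218.0553] [318.5748 175.9618] slot end [318.54   195.5623]
1 1 [265.0813 298.3966]
1 -1 [257.9851 120.6866]
-1 1 [371.4921 298.3952]
-1 -1 [379.1912 120.8522]
```

View pics/w5c.png

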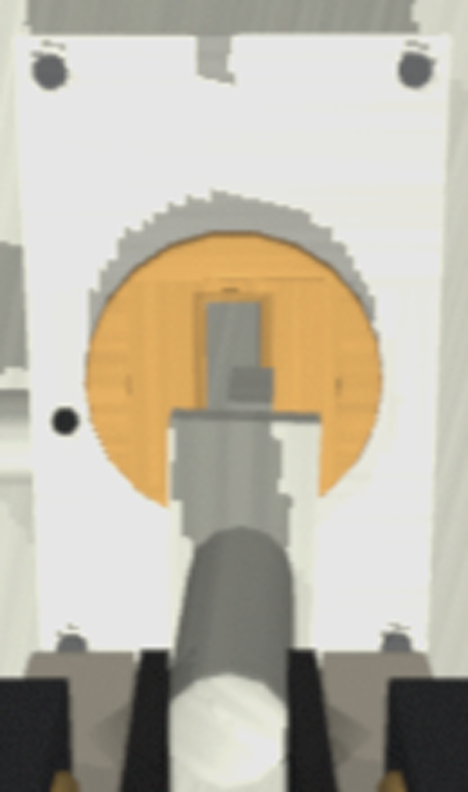

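{"name": "step_arm", "arguments": {"plan": "0 -0.25 0.12 1.5 0 0 0; 0 0 0 2.5 0 0 0; 0 0 0 2.0 0 0 0; 0 0 0 0.8 0 0 0; 0 0 0 0 0 0 0; 0 0 0 0 0 0 0"}}

```text
clock: 6.37
tool_pos: [0.5032, 0.2195, 0.1529]
orientation: [180.0, -0.0, -77.1]
force: [-0.8, 0.1, -1.3]
opening: 0.0132
```

```bash
python3 - <<'E'
from h import *
o=telemetry.get_obs();print(o["tool_pos"],o["orientation"],o["force"])
im=snapshot("scene"); crop(im,380,60,160,150,4,"s6",2.0)
im=snapshot("wrist"); crop(im,240,110,160,220,2.7,"w6",1.4)
E
```

```text
[0.5032 0.2195 0.1529] [179.9929  -0.0349 -77.1272] [-0.8067  0.1207 -1.2608]
```

View pics/s6.png

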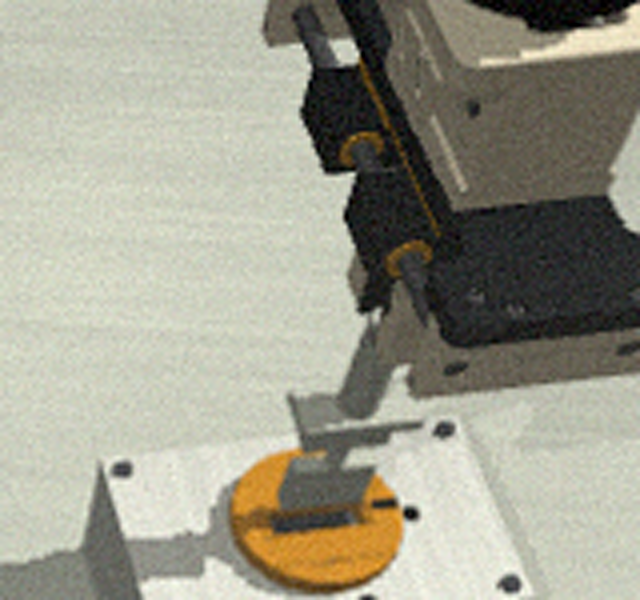

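View pics/w6.png

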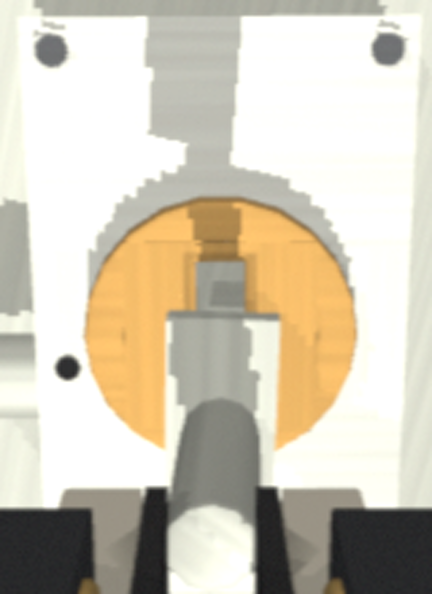

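{"name": "step_arm", "arguments": {"plan": "0 0 0 0.7 0 0 0; 0 0 0 0.7 0 0 0; 0 0 0 0.7 0 0 0; 0 0 0 0 0 0 0"}}

```text
clock: 6.8
tool_pos: [0.502, 0.2198, 0.1299]
orientation: [179.9, -0.0, -77.1]
force: [0.5, 0.3, -1.7]
opening: 0.0136
```

{"name": "step_arm", "arguments": {"plan": "0 0 0 0.9 0 0 0; 0 0 0 0.9 0 0 0; 0 0 0 0.9 0 0 0; 0 0 0 0.7 0 0 0; 0 0 0 0.3 0 0 0; 0 0 0 0 0 0 0; 0 0 0 0 0 0 0"}}

```text
clock: 7.38
tool_pos: [0.5029, 0.2202, 0.0944]
orientation: [180.0, -0.0, -77.1]
force: [-0.4, -0.3, -2.8]
opening: 0.0133
```

{"name": "step_arm", "arguments": {"plan": "0 0 0 0.3 0 0 0; 0 0 0 0.2 0 0 0; 0 0 0 0.1 0 0 0; 0 0 0 0 0 0 0; 0 0 0 0 0 0 0"}}

```text
clock: 7.8
tool_pos: [0.5034, 0.2206, 0.0894]
orientation: [-179.9, 0.0, -77.1]
force: [-0.6, 0.2, 3.6]
opening: 0.0134
```

```bash
python3 - <<'E'
from h import *
o=telemetry.get_obs();print(o["tool_pos"],o["orientation"],o["force"],o["moment"])
im=snapshot("scene"); crop(im,380,100,160,150,4,"s7",2.0)
E
```

```text
[0.5034 0.2206 0.0894] [-179.9151    0.0269  -77.0657] [-0.5658  0.2392  3.6351] [-0.0779  0.379   0.0156]
```

View pics/s7.png

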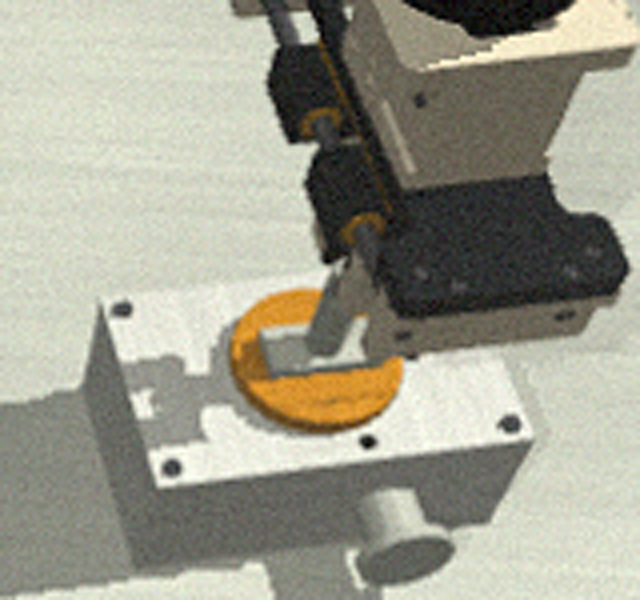

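{"name": "step_arm", "arguments": {"plan": "0 0 0 0 0 0 5; 0 0 0 0 0 0 5; 0 0 0 0 0 0 5; 0 0 0 0 0 0 0"}}

```text
clock: 8.18
tool_pos: [0.5034, 0.2207, 0.0893]
orientation: [-179.9, 0.1, -92.3]
force: [-1.0, 0.7, 3.9]
opening: 0.0132
```

```bash
python3 - <<'E'
from h import *
o=telemetry.get_obs();print(o["tool_pos"],o["orientation"],o["force"],o["moment"])
E
```

```text
[0.5034 0.2207 0.0893] [-179.9252    0.0508  -92.2872] [-1.0181  0.6724  3.918 ] [0.111  0.2747 0.0358]
```

{"name": "step_arm", "arguments": {"plan": "0 0 0 0 0 0 5; 0 0 0 0 0 0 5; 0 0 0 0 0 0 0"}}

```text
clock: 8.43
tool_pos: [0.5034, 0.2205, 0.0892]
orientation: [-179.9, 0.0, -102.2]
force: [-0.5, -0.3, 5.1]
opening: 0.0137
```

```bash
python3 - <<'E'
from h import *
o=telemetry.get_obs();print(o["tool_pos"],o["orientation"],o["force"],o["moment"])
im=snapshot("scene"); crop(im,380,100,160,150,4,"s8",2.0)
im=snapshot("wrist"); crop(im,160,60,320,280,2.4,"w8",1.4)
E
```

```text
[0.5034 0.2205 0.0892] [-179.9378    0.0415 -102.1842] [-0.4725 -0.2571  5.057 ] [-0.17    0.2872  0.0421]
```

View pics/s8.png

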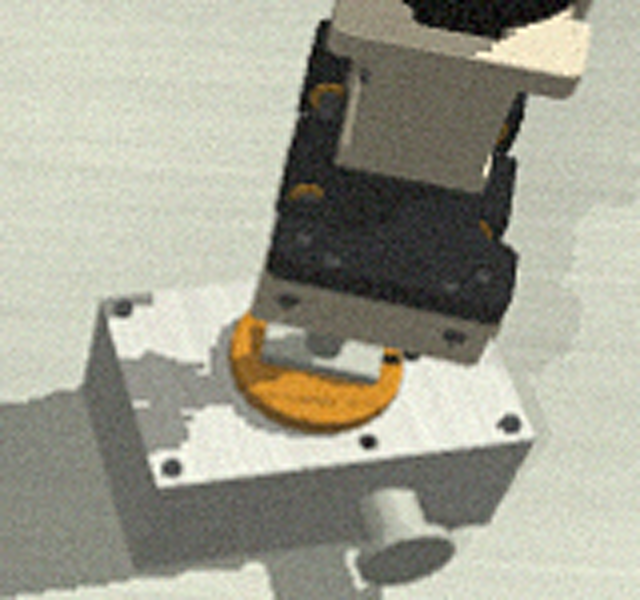

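View pics/w8.png

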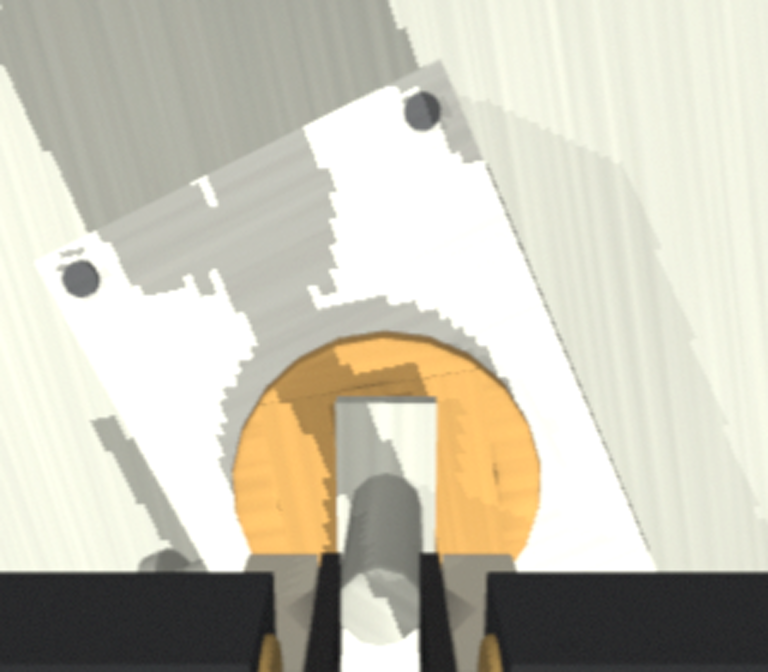

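{"name": "step_arm", "arguments": {"plan": "0 0 0 0 0 0 5; 0 0 0 0 0 0 5; 0 0 0 0 0 0 0"}}

```text
clock: 8.78
tool_pos: [0.5033, 0.2204, 0.0892]
orientation: [-179.9, 0.0, -112.2]
force: [0.0, -1.3, 5.0]
opening: 0.0134
```

```bash
python3 - <<'E'
from h import *
o=telemetry.get_obs();print(o["tool_pos"],o["orientation"],o["force"],o["moment"])
im=snapshot("wrist"); crop(im,160,60,320,280,2.4,"w9",1.4)
E
```

```text
[0.5033 0.2204 0.0892] [-179.9484    0.0376 -112.1851] [ 0.0299 -1.3301  5.0433] [-0.2849  0.1965  0.0442]
```

View pics/w9.png

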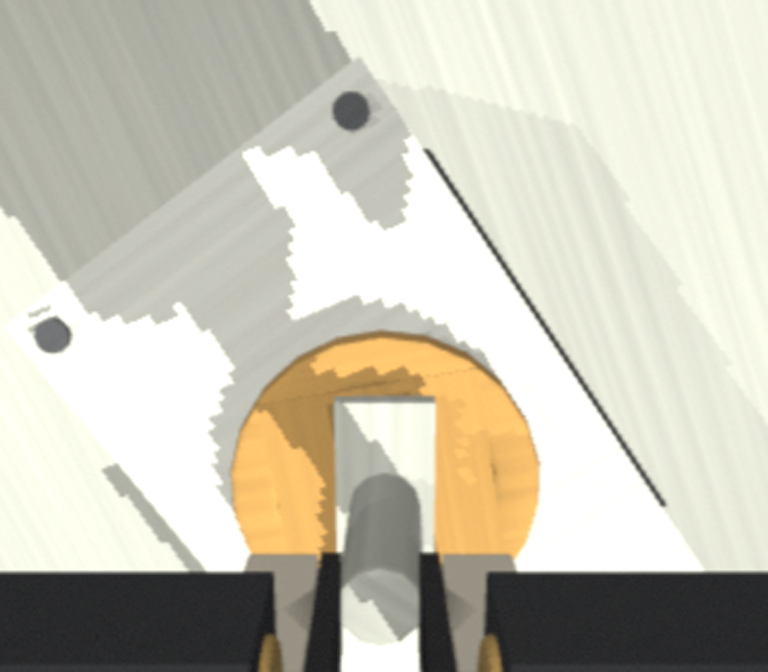

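{"name": "step_arm", "arguments": {"plan": "0 0 0 0 0 0 6; 0 0 0 0 0 0 6; 0 0 0 0 0 0 6; 0 0 0 0 0 0 6; 0 0 0 0 0 0 6; 0 0 0 0 0 0 6; 0 0 0 0 0 0 6; 0 0 0 0 0 0 0"}}

```text
clock: 9.5
tool_pos: [0.5032, 0.2201, 0.089]
orientation: [-180.0, 0.0, -154.2]
force: [0.4, -1.3, 5.5]
opening: 0.0138
```

```bash
python3 - <<'E'
from h import *
o=telemetry.get_obs();print(o["tool_pos"],o["orientation"],o["force"],o["moment"])
E
```

```text
[0.5032 0.2201 0.089 ] [-179.9723    0.033  -154.1774] [ 0.4089 -1.2929  5.5492] [-0.6619  0.001   0.0702]
```

{"name": "step_arm", "arguments": {"plan": "0 0 0 0 0 0 5; 0 0 0 0 0 0 5; 0 0 0 0 0 0 0"}}

```text
clock: 9.75
tool_pos: [0.5032, 0.22, 0.089]
orientation: [-180.0, 0.0, -164.0]
force: [1.2, -2.7, 4.8]
opening: 0.0134
```

```bash
python3 - <<'E'
from h import *
o=telemetry.get_obs();print(o["tool_pos"],o["orientation"],o["force"],o["moment"])
im=snapshot("wrist"); crop(im,160,60,320,280,2.4,"w10",1.4)
im=snapshot("scene"); crop(im,380,100,160,150,4,"s10",2.0)
E
```

```text
[0.5032 0.22   0.089 ] [-179.9725    0.0295 -164.0144] [ 1.1792 -2.7126  4.8422] [-0.9388 -0.1166  0.1219]
```

View pics/w10.png

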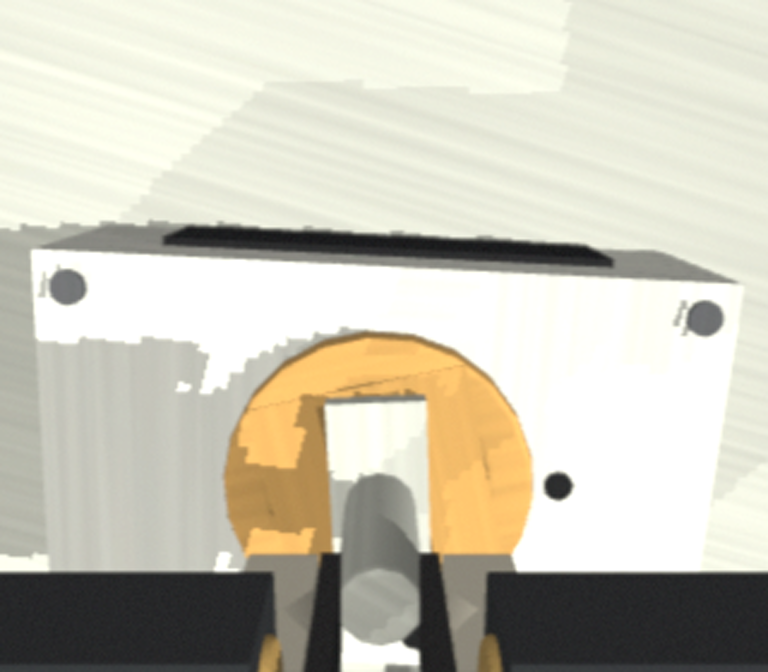

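View pics/s10.png

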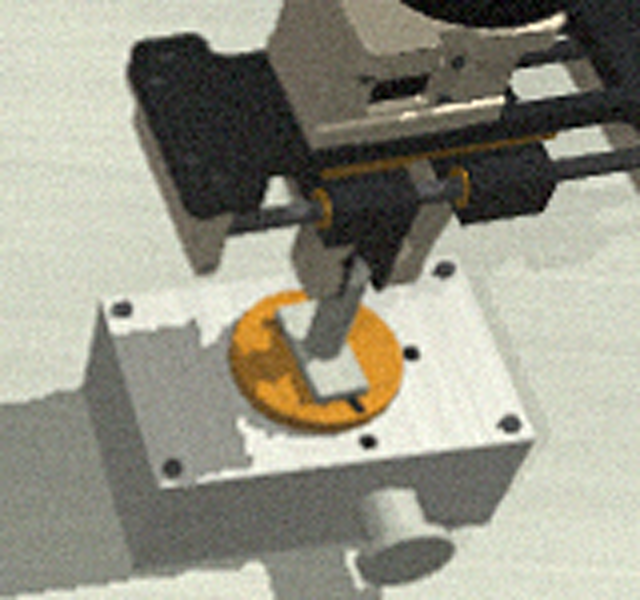

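The rotor's black mark is at (358,403) in the crop, next to the second dot at (368,442). Torque is rising and the collar has just begun to slip, so I'll push a little more to be sure it's at the stop, then release.

{"name": "step_arm", "arguments": {"plan": "0 0 0 0 0 0 4; 0 0 0 0 0 0 3; 0 0 0 0 0 0 0; 4 0 0 0 0 0 0; 4 0 0 0 0 0 0; 4 0 0 0 0 0 0; 5 0 0 0 0 0 0; 5 0 0 0 0 0 0; 5 0 0 0 0 0 0; 5 0 0 0 0 0 0"}}

```text
clock: 10.68
tool_pos: [0.5028, 0.2203, 0.0884]
orientation: [-180.0, -0.0, -171.1]
force: [-0.7, 0.7, 0.3]
opening: 0.0487
```

{"name": "step_arm", "arguments": {"plan": "5 0 0 -1 0 0 0; 5 0 0 -2.5 0 0 0; 5 0 0 -3.5 0 0 0; 5 0 0 -3.5 0 0 0; 5 0 0 -1 0 0 0; 5 -4 0 0 0 0 0; 5 -4 0 0 0 0 0; 5 -4 0 0 0 0 0; 5 -4 0 0 0 0 0; 5 0 0 0 0 0 0"}}

```text
clock: 11.52
tool_pos: [0.6658, 0.2451, 0.2003]
orientation: [-179.9, -0.1, -171.1]
force: [-1.3, 0.4, -1.8]
opening: 0.0499
```

```bash
python3 - <<'E'
from h import *
o=telemetry.get_obs();print(o["tool_pos"],o["orientation"],o["force"],o["opening"])
im=snapshot("scene"); cv2.imwrite("pics/s11f.png",cv2.convertScaleAbs(im,alpha=1.6));crop(im,390,120,133,120,5,"s11",2.0)
im=snapshot("top"); cv2.imwrite("pics/t11f.png",im);crop(im,165,240,120,90,6,"t11",1.6)
E
```

```text
[0.6658 0.2451 0.2003] [-179.863    -0.1305 -171.1488] [-1.3255  0.3839 -1.7904] 0.04988668880924716
```

View pics/s11.png

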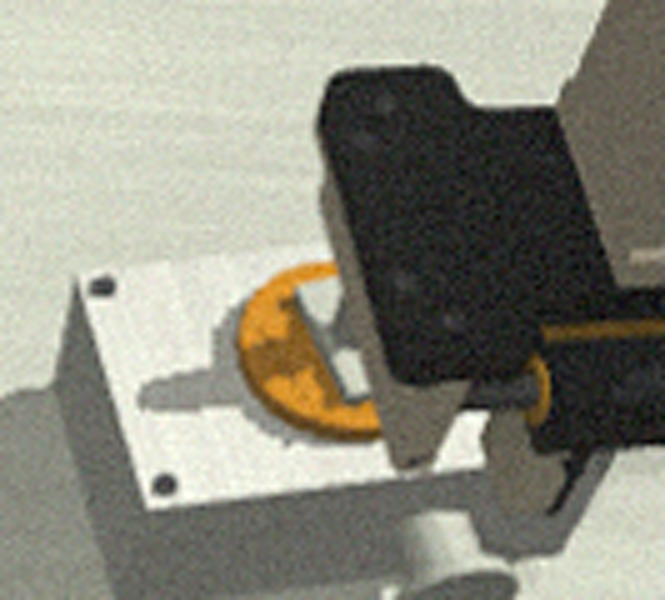

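View pics/t11.png

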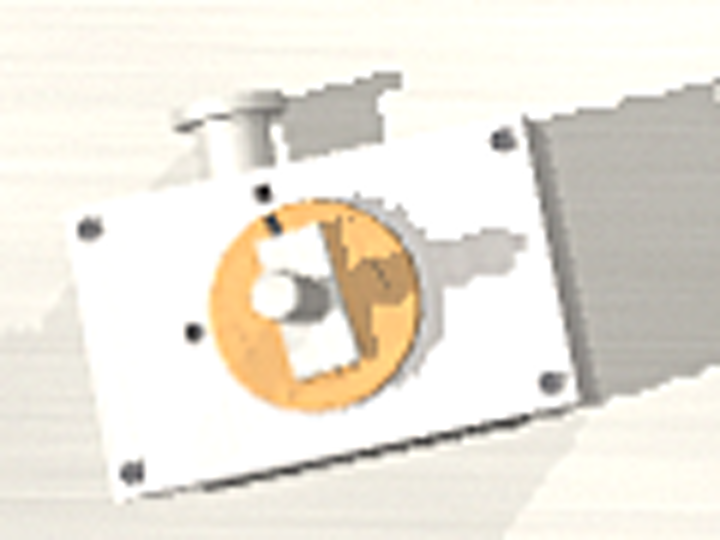

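View pics/s11f.png

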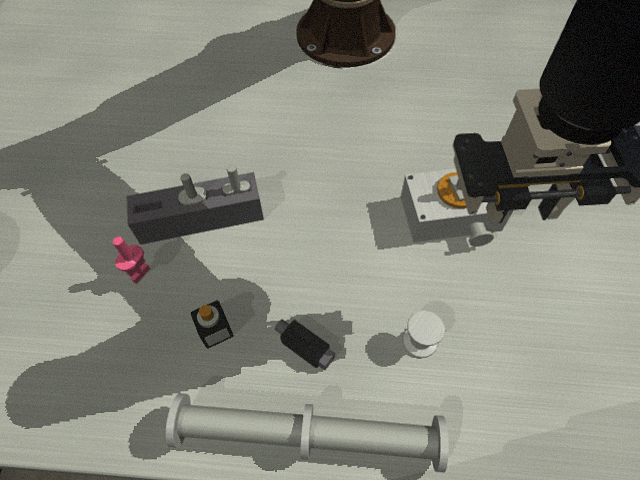

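{"name": "step_arm", "arguments": {"plan": "5 0 3 -1 0 0 0; 5 0 3.5 -1 0 0 0; 5 0 3.5 0 0 0 0; 5 0 3 0 0 0 0; 5 0 0 0 0 0 0; 5 0 0 0 0 0 0"}}

```text
clock: 12.12
tool_pos: [0.6392, 0.3753, 0.2245]
orientation: [180.0, 0.0, -170.9]
force: [-0.5, -1.1, 0.1]
opening: 0.0501
```

```bash
python3 - <<'E'
from h import *
im=snapshot("scene"); crop(im,390,120,133,120,5,"s12",1.6);crop(im,115,155,160,100,5,"s12r",1.8)
E
```

```text
(no output)
```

View pics/s12.png

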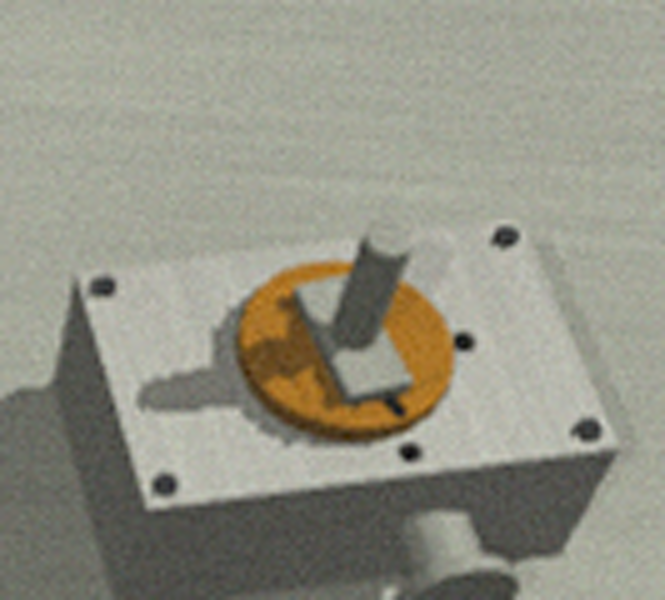

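View pics/s12r.png

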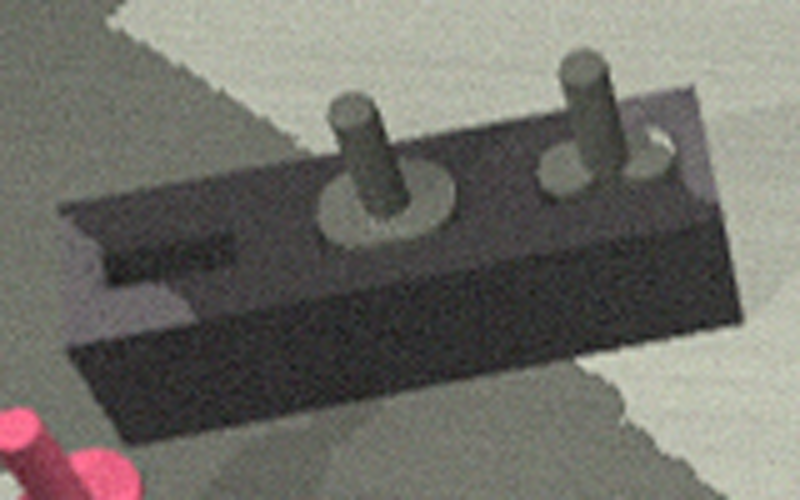

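```bash
python3 - <<'E'
from h import *
t=calibration("top");s=calibration("scene")
print(tri([(t,cp((275,294),(165,240),6)),(s,cp((390,239),(390,120),5))]))
a=onz(t,cp((274,226),(165,240),6),.076)-[.5025,.22,.076]; b=onz(t,cp((230,322),(165,240),6),.076)-[.5025,.22,.076]
a2=onz(s,cp((396,404),(390,120),5),.076)-[.504,.2197,.076]; b2=onz(s,cp((516,186),(390,155),6),.076)-[.504,.2197,.076]
ang=lambda v:np.arctan2(v[1],v[0]); print(ang(b)-ang(a),ang(b2)-ang(a2))
E
```

```text
(array([0.5036, 0.2212, 0.1312]), [np.float64(0.05), np.float64(0.06)])
1.2809665116947482 1.3020131463650841
```

Handle top is at z = 0.131 (0.132 when home). It is within about 1.5 mm of the keyway, and the rotor reads about 1.29 rad. The other two keys are still seated in the rack and the arm is clear, so I'll hand in.

```bash
python3 - <<'E'
from plant import workorder
print(workorder.close_job())
E
```

```text
the job is handed in; nothing more can be done
None
```

The oblong key turned out to be the right one, on the first try. I put it in the lock fully home, turned it clockwise to the stop, released it and handed the job in with the arm clear, at about 12 s of the 72 s allowed. `close_job()` reports no verdict, so what follows is from my own checks.

- **Rotor:** two views of the black mark gave 1.28 and 1.30 rad, against the stop at 1.31 and the required 1.1. Torque rose and the key just began to slip in the fingers near the end, which fits reaching the stop.
- **Key home:** the two fixed cameras put its handle top 131 mm above the bench, against 132 mm when fully home. It was about 1.5 mm from the middle of the keyway.
- **Other keys:** the oval and dumbbell keys were never touched and still stand in the rack.
- **Bystanders:** the flange, connector and sensor looked unmoved in the last full picture I viewed.

Three readings disagreed slightly:
- The wrist camera and the fixed cameras differed by 2–3 mm at the rack.
- Heights I measured were up to 3 mm off the text's values, mostly below.
- The fingers read a 13.5 mm opening on the 16 mm handle. The grip held regardless.

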